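# Load the slide scanner

### The job

Push the slide tray that lies crooked on the slide scanner's loading shelf straight in under the low scan bridge until it is fully home against the stop inside; keep it flat on the shelf, without picking it up or tipping it. Then press the round start key on top of the bridge all the way down and let it come up again. Leave the other things on the bench where they are.

Things in the scene. Friction and masses are not known exactly. Their poses are not given: they have to be found in the camera images.
- scanner: White bench-top slide scanner, fixed, 220 mm (its x) by 400 mm (its y: -190 to 210 mm). Trays are pushed in along its +y. Origin: on the bench, below the front face of the scan bridge, on the slot's centre line. The scan bridge spans the full width over y 0 to 70 mm, top at z 78 mm; the optics housing behind it, y 70 to 210 mm, is 125 mm high.
- slot_mouth (a point): Centre of the slot's mouth, on the shelf surface under the bridge's front face (scanner 0, 0, 30 mm; same axes). The slot under the bridge is 96 mm wide and 16.5 mm high. Two lead-in strips, 10 mm high, stand on the shelf before its corners and flare the mouth at 30 degrees to the lane, from x +-48 mm at the bridge to x +-61 mm at y -22 mm.
- stop (a point): Foot of the rigid stop at the end of the slot, on the lane floor (scanner 0, 100, 30 mm; same axes).
- shelf_edge (a point): Middle of the front edge of the flat aluminium loading shelf, on its top (scanner 0, -190, 30 mm; same axes). The shelf is 30 mm above the bench, x -110 to 110 mm, y -190 to 0 mm, level with the slot's floor, open on three sides.
- tray: Flat grey slide tray with four glass smear slides fixed in it: 92 mm wide (x), 160 long (y), 12 thick, 150 to 310 g, corners rounded 8 mm. Origin: centre of underside. +y is the leading end. It starts on the shelf up to 22 mm off the slot's centre line and 0.25 rad crooked, and slides freely. Fully home, 60 mm of its tail stand out in front of the bridge.
- tray_front (a point): Middle of the tray's leading edge, on its underside (tray frame 0, 80, 0 mm).
- tray_tail (a point): Middle of the tray's tail edge, on its underside (tray frame 0, -80, 0 mm). The tail has fine finger ridges on top; at the start it overhangs the shelf's front edge by 20 to 40 mm, and pressing down on it there would tip the tray.
- start_key (a joint): Travel of the start key: 0 up, 0.005 m fully down, sprung back (about 4 N when fully down). The only key: a white round cap, 24 mm diameter, in a grey collar on top of the scan bridge.
- start_key_top (a point): Centre of the start key's top face; pressed straight down. It stands on the bridge at scanner x -80, y 35 mm.
- tube_rack: White tube rack, 66 x 200 mm, 86 mm high with its violet-capped blood tubes (one body); bystander. Origin: centre of underside.
- oil_bottle: Small amber bottle, 28 mm diameter, 62 mm high; bystander. Origin: centre of underside.
- stain_bottle: Amber bottle with white cap, 44 mm diameter, 88 mm high; bystander. Origin: centre of underside.
- slide_mailer: Flat white plastic slide box, 33 x 86 x 20 mm, on the bench; bystander. Origin: centre of underside.
- marker: Marker pen lying on the bench, 135 mm long, 12 mm thick, along its y; bystander. Origin: centre of underside.
- coverslip_box: Small carton, 62 x 62 x 28 mm; bystander. Origin: centre of underside.
- cell_counter: Black tally counter with keys, 85 x 150 x 21 mm; bystander. Origin: centre of underside.

How it is judged:
By the outcome, as a careful person would: the job done as asked, in the order asked, and still so for the second after the job is handed in, with the robot touching nothing.
It also fails if it takes over 72 s, if anything falls off the work surface, if the arm or the gripper's body presses on something with over 40 N, if the wrist force passes 120 N, or if a joint passes its speed limit or range.

### The arm

A 6-joint arm with a two-finger parallel gripper is mounted at the origin on the work surface. World frame = base frame: x ahead of the robot, y to its left, z up, the work surface at z = 0. Lengths are in m, angles in rad, forces in N, time in s.
With the tool pointing down it reaches from about 0.3 to 0.75 m from the base axis. Payload 8.5 kg.
Tool frame: the origin (TCP) lies between the finger pads; the fingertips stand 8 mm ahead of it and the grasp point (between the pads) lies 11 mm behind it; z points along the fingers, y is the line along which they close (so a half turn about z gives the same grasp; the last joint's range is limited). The gripper opens to 88 mm and grips with 3 to 60 N. Pads are 18 mm wide; open, the fingers measure 123 mm over their backs; the gripper's body (75 mm by 187 mm) begins 45 mm behind the grasp point.
Start: joints at [1.004, 0.381, 1.297, -0, 1.464, -0.215], TCP at [0.19, 0.516, 0.247] pointing down, gripper open.
Joint ranges: [-3.11, 3.11], [-0.89, 2.33], [0.22, 2.48], [-1.42, 4.56], [0.17, 2.85], [-2.88, 2.88]. Speed limits (rad/s): [2.39, 2.39, 3.14, 3.14, 3.14, 3.14].

### API

Orientations are given as a unit quaternion [x, y, z, w].
In Python, from plant import ctrl gives the robot as it stands. Calls block until the motion is done:
- ctrl.move_pose(position, orientation): joint-space move of the TCP to a pose.
- ctrl.line_to(position, rotation=None, v=0.15, force_limit=None): straight line of the TCP; rotation=None keeps the orientation; v is the mean speed in m/s. With force_limit (N) it stops when the force on the tool has changed by that much, and returns True; else False.
- ctrl.move_j(angles): joint-space move.
- ctrl.gripper_to(opening, force=None): finger opening in m; force is the grip in N (None keeps the last); returns when the fingers have stopped.
- ctrl.hold(seconds).
- ctrl.ik(position, orientation): joint angles nearest the present ones, or None.
- ctrl.get_image(name): name is "scene" or "top" or "wrist"; returns the picture (480x640x3 uint8, red, green, blue); there is no depth.
- ctrl.camera_params(name): a dict with "fx", "fy", "cx", "cy" (pixels), "dist_coeffs" ([k1, k2, p1, p2, k3] as OpenCV has them; the pictures are not rectified), "rvec" (rotation vector, rad) and "tvec" (3), from world to camera coordinates, as OpenCV has them. Camera axes: x right, y down, z forward; pixel columns grow to the right and rows downward; lengths in m; the calibration is good to about 2 mm. A picture is of the moment at which its call begins: read the wrist's pose just before it. camera_params takes no time and is no camera call; for the wrist camera it gives the pose at the moment of the call.
A pose or a line that the arm cannot do raises ctrl.Unreachable and nothing moves.
- ctrl.close_job(): hands the job in; it is judged then, once.
Readings, each from a call of its own:
- ctrl.read_t(): time.
- ctrl.read_joints(): joint angles.
- ctrl.read_qd(): joint speeds.
- ctrl.read_joint_torque(): joint torques, N m.
- ctrl.read_eef_pos(): TCP position.
- ctrl.read_tcp_rot(): TCP orientation.
- ctrl.read_wrist_force(): force on the tool from outside, world axes, zero at the start.
- ctrl.read_ft_torque(): the same for the moment, N m.
- ctrl.read_finger_gap(): finger opening in m.
- ctrl.read_grip_force(): force on a finger pad.
Only numpy, scipy, OpenCV 4.12 (cv2) and the standard library are available. Lean on these libraries where they do the work, as an engineer would, in place of code of your own. Each camera call takes 0.05 s, during which the arm holds its last target. There are 200 camera calls.

## Working session

There is one attempt and no reset: what is moved stays moved. The work goes in short steps, each a Python script; the robot and the scene stay as the last script left them, time stands still between calls to the robot, and variables do not carry over. Pictures are saved under pics/ and viewed, at most 10 in all, crops included, and the job is handed in when it is done.

```bash
mkdir -p pics; python3 - <<'E'
from plant import ctrl
import cv2
for n in ("scene","top"):
    cv2.imwrite(f"pics/{n}0.png",ctrl.get_image(n)[:,:,::-1]); p=ctrl.camera_params(n); print(n,p)
print(ctrl.read_tcp_rot(),ctrl.read_t())
E
```

```text
scene {'fx': 574.7494942111855, 'fy': 574.7494942111855, 'cx': 323.65935873482454, 'cy': 235.6165338447451, 'dist_coeffs': array([-0.1065926,  0.       ,  0.       ,  0.       ,  0.       ]), 'rvec': array([ 2.13309909,  0.96225866, -0.42982962]), 'tvec': array([-0.3844739 , -0.22826677,  1.72741434])}
top {'fx': 456.03367584870256, 'fy': 456.03367584870256, 'cx': 322.8919170139113, 'cy': 240.2579794458503, 'dist_coeffs': array([-0.10112386,  0.        ,  0.        ,  0.        ,  0.        ]), 'rvec': array([ 2.12418439, -2.1871952 ,  0.09604881]), 'tvec': array([0.0324644 , 0.57010187, 1.259849  ])}
[ 1.74984017e-01  9.84571080e-01 -5.70105206e-04 -2.39382114e-04] 0.1
```

View pics/top0.png

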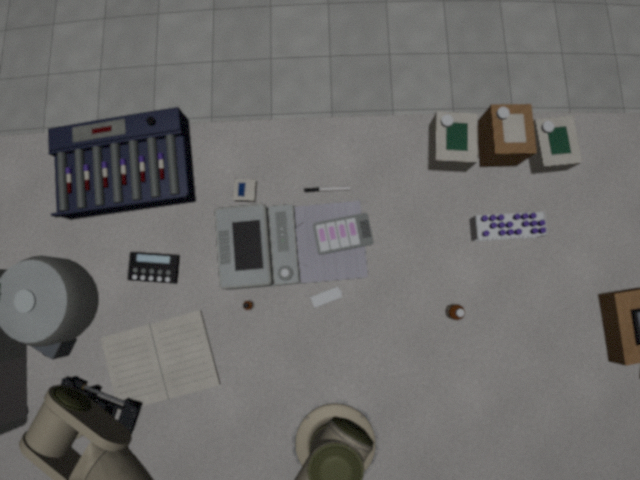

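View pics/scene0.png

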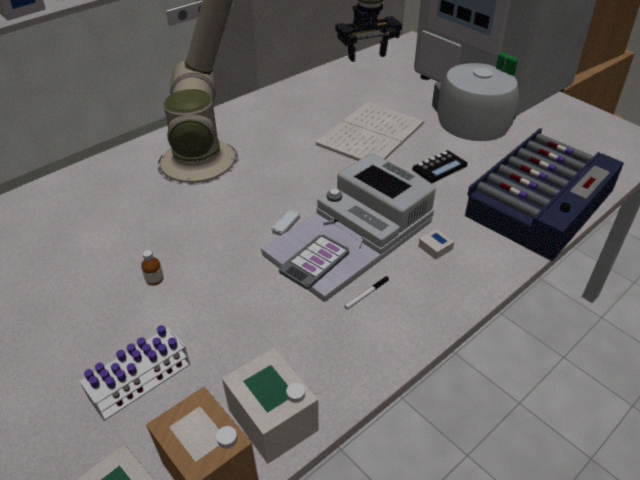

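```bash
cat > h.py <<'E'
from plant import ctrl
import cv2, numpy as np
from scipy.spatial.transform import Rotation as R
def cast(cam,uv,z):
    K=np.array([[cam['fx'],0,cam['cx']],[0,cam['fy'],cam['cy']],[0,0,1.]])
    n=cv2.undistortPoints(np.float64(uv).reshape(-1,1,2),K,cam['dist_coeffs']).reshape(-1,2)
    M=cv2.Rodrigues(cam['rvec'])[0]; c=-M.T@cam['tvec']
    d=np.c_[n,np.ones(len(n))]@M
    return c+d*((z-c[2])/d[:,2])[:,None]
def quat(a): # tool down, closing line (tool y) at angle a from world x
    y=np.array([np.cos(a),np.sin(a),0]);z=np.array([0,0,-1.])
    return R.from_matrix(np.c_[np.cross(y,z),y,z]).as_quat()
E
python3 - <<'E'
from h import *
c=ctrl.camera_params("top")
print(cast(c,[[299,207],[360,203],[367,276],[300,281],[345,235]],.03).round(3),cast(c,[[285,272]],.085))
b=cast(c,[[315,245]],.03)[0]
for a in (0,np.pi):
    for z in (.3,.35,.4):
        print(a,z,ctrl.ik([b[0]-.05,b[1],z],quat(a)))
w=ctrl.camera_params("wrist");M=cv2.Rodrigues(w['rvec'])[0];p=ctrl.read_eef_pos();T=R.from_quat(ctrl.read_tcp_rot()).as_matrix()
print(T, T.T@(-M.T@w['tvec']-p), T.T@M.T, w['fx'])
E
```

```text
[[ 0.669  0.082  0.03 ]
 [ 0.675 -0.093  0.03 ]
 [ 0.466 -0.105  0.03 ]
 [ 0.458  0.083  0.03 ]
 [ 0.584 -0.047  0.03 ]] [[0.48183718 0.11952722 0.085     ]]
0 0.3 [-1.56966445e-01  2.74620652e-01  1.30188135e+00 -4.44089210e-16
  1.56509065e+00 -1.56966445e-01]
0 0.35 [-1.56966445e-01  2.53817706e-01  1.19047510e+00 -4.44089210e-16
  1.69729984e+00 -1.56966445e-01]
0 0.4 [-1.56966445e-01  2.45163485e-01  1.06484252e+00 -4.44089210e-16
  1.83158665e+00 -1.56966445e-01]
3.141592653589793 0.3 None
3.141592653589793 0.35 None
3.141592653589793 0.4 None
[[-9.38761073e-01  3.44568133e-01 -6.70896011e-04]
 [ 3.44568679e-01  9.38760537e-01 -1.03884211e-03]
 [ 2.71858815e-04 -1.20639428e-03 -9.99999235e-01]] [ 0.07309596  0.00039691 -0.13780533] [[ 9.30816172e-04 -9.59129881e-01 -2.82964670e-01]
 [ 9.99996859e-01  1.55126193e-03 -1.96861476e-03]
 [ 2.32710956e-03 -2.82961949e-01  9.59128313e-01]] 345.3412233280612
```

```bash
python3 - <<'E'
from h import *
ctrl.move_pose([.55,.05,.33],quat(0))
c=ctrl.camera_params("wrist"); im=ctrl.get_image("wrist")[:,:,::-1]
cv2.imwrite("pics/w1.png",im); np.save("w1.npy",c,allow_pickle=True); print(ctrl.read_t(),c)
E
```

```text
2.2833 {'fx': 345.3412233280612, 'fy': 345.3412233280612, 'cx': 320.60842442738846, 'cy': 241.68065281836297, 'dist_coeffs': array([-0.04076674,  0.        ,  0.        ,  0.        ,  0.        ]), 'rvec': array([-2.85279095e+00, -3.51555126e-03,  7.35876547e-04]), 'tvec': array([-0.54961953, -0.01559583,  0.48382728])}
```

View pics/w1.png

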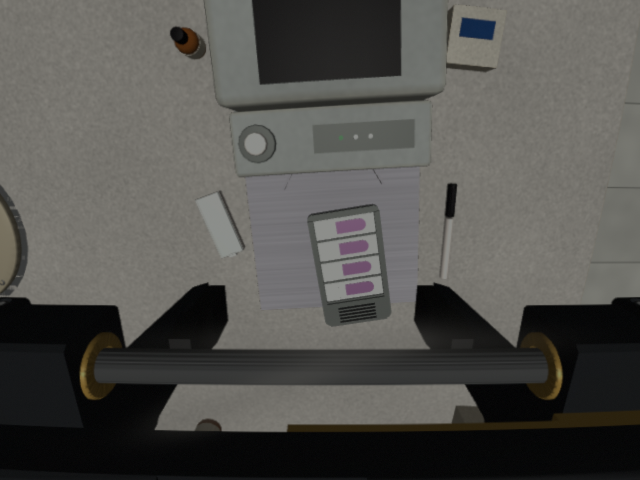

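```bash
python3 - <<'E'
from h import *
im=cv2.imread("pics/w1.png"); c=np.load("w1.npy",allow_pickle=True).item()
g=cv2.cvtColor(im,cv2.COLOR_BGR2GRAY)
roi=np.zeros_like(g); roi[195:335,290:405]=255
m=((g<100)&(roi>0)).astype(np.uint8)*255
m=cv2.morphologyEx(m,cv2.MORPH_CLOSE,np.ones((3,3)))
def big(m): return max(cv2.findContours(m,cv2.RETR_EXTERNAL,cv2.CHAIN_APPROX_NONE)[0],key=cv2.contourArea)
t=big(m); P=cast(c,t.reshape(-1,2),.042)[:,:2]*1e3
r=cv2.minAreaRect(P.astype(np.float32)); print("tray",r)
# shelf
s=(im[:,:,0].astype(int)-im[:,:,1]); print(s[250,300],s[250,230],s[250,180],s[250,410],s[250,430])
sm=(cv2.GaussianBlur(s.astype(np.float32),(5,5),0)>7).astype(np.uint8)*255
sm[:165]=0; sm[330:]=0; sm[:,:200]=0; sm[:,440:]=0
sc=big(cv2.morphologyEx(sm,cv2.MORPH_OPEN,np.ones((3,3))))
S=cast(c,sc.reshape(-1,2),.03)[:,:2]*1e3
print("shelf",cv2.minAreaRect(S.astype(np.float32)))
# bridge front edge & key
k=((g>0)).astype(np.uint8)
for u in range(245,430,20):
    col=cv2.GaussianBlur(g,(3,3),0)[150:190,u].astype(int); print(u,150+np.argmax(abs(np.diff(col))),end=' ')
ci=cv2.HoughCircles(cv2.resize(g[110:180,225:290],None,fx=4,fy=4,interpolation=cv2.INTER_CUBIC),cv2.HOUGH_GRADIENT,1,100,param1=100,param2=20,minRadius=30,maxRadius=90); print(ci)
o=im.copy(); cv2.drawContours(o,[t],-1,(0,0,255),1); cv2.drawContours(o,[sc],-1,(0,255,0),1)
cv2.imwrite("pics/o1.png",cv2.resize(o[100:340,210:450],None,fx=2.5,fy=2.5))
E
```

```text
tray ((589.1166381835938, -38.622840881347656), (92.65574645996094, 163.36741638183594), 9.519588470458984)
3 -4 -6 2 -6
shelf ((588.29443359375, 16.419876098632812), (39.12088394165039, 17.283187866210938), 9.882176399230957)
245 157 265 161 285 174 305 173 325 169 345 168 365 150 385 168 405 167 425 166 [[[127.5 136.5  77.4]]]
```

View pics/o1.png

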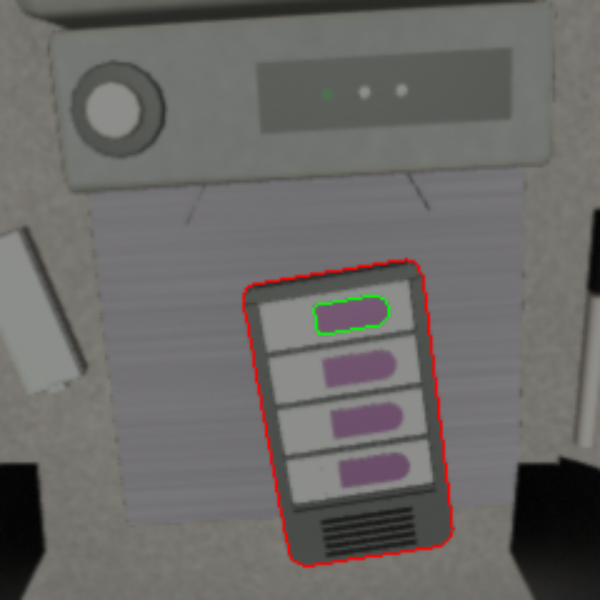

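```bash
python3 - <<'E'
from h import *
im=cv2.imread("pics/w1.png"); c=np.load("w1.npy",allow_pickle=True).item()
g=cv2.cvtColor(im,cv2.COLOR_BGR2GRAY).astype(float)
s=cv2.GaussianBlur(im[:,:,0].astype(np.float32)-im[:,:,1],(7,7),0)
def edge(pts): # fit line, drop outliers
    pts=np.array(pts,float)
    for _ in range(3):
        vx,vy,x,y=cv2.fitLine(pts.astype(np.float32),cv2.DIST_HUBER,0,.01,.01).ravel()
        d=abs((pts[:,0]-x)*vy-(pts[:,1]-y)*vx); pts=pts[d<max(2.,1.5*np.median(d))]
    return np.array([vx,vy]),np.array([x,y]),d.std(),len(pts)
def cross(row,a,b): # crossing of -1.5
    seg=row[a:b]; i=np.where(np.diff(np.sign(seg+1.5)))[0]
    return a+i[0]+(seg[i[0]]+1.5)/(seg[i[0]]-seg[i[0]+1]) if len(i) else None
L=[(x,v) for v in range(195,300) if (x:=cross(s[v],235,285)) is not None]
Rr=[(x,v) for v in range(180,275) if (x:=cross(s[v],400,432)) is not None]
F=[(u,y) for u in list(range(268,312)) if (y:=cross(s[:,u],290,330)) is not None]
B=[]
gb=cv2.GaussianBlur(g,(3,3),0)
for n,e in (("L",L),("R",Rr),("F",F)):
    W=cast(c,e,.03)[:,:2]*1e3; d,p,sd,k=edge(W); print(n,d,np.degrees(np.arctan2(d[1],d[0]))%180,p,sd,k)
# bright cap, collar
for lo,hi,z in ((130,255,.0865),):
    roi=im[115:175,230:285].min(2); m=(roi>np.percentile(roi,99)-25).astype(np.uint8)
    k=max(cv2.findContours(m,0,1)[0],key=cv2.contourArea); (x,y),r=cv2.minEnclosingCircle(k); print("cap px",x+230,y+115,r)
    for z in (.078,.083,.088): print(z,cast(c,[[x+230,y+115]],z)*1e3, 12/( .4838+.015-z)*345/1e3)
# bridge front bottom of fascia: dark line between bridge and shelf
W=cast(c,[(240,176),(426,165)],.078)*1e3; print(W)
E
```

```text
L [ 0.0616871 -0.9980955] 93.53666 [460.0672   -13.743671] 0.06903230386322431 105
R [ 0.06435577 -0.997927  ] 93.689865 [677.0718    16.755777] 0.06587789605345903 95
F [0.99802125 0.06287801] 3.6050227 [ 508.9722  -103.22905] 0.06687792256640203 44
cap px 254.3495578765869 143.62389373779297 10.709368705749512
0.078 [[477.13083633 119.72663557  78.        ]] 9.838403041825096
0.083 [[478.06218064 119.78313961  83.        ]] 9.956709956709956
0.088 [[478.99352495 119.83964366  88.        ]] 10.077896786757545
[[459.32264038  84.7395312   78.        ]
 [666.48265696  97.45542415  78.        ]]
```

```bash
cat >> h.py <<'E'
TH=np.radians(3.62); EX=np.array([np.cos(TH),np.sin(TH)]); EY=np.array([-np.sin(TH),np.cos(TH)])
O=np.array([.5629,.0902])
def S(x,y,z): return [*(O+EX*x/1e3+EY*y/1e3),z]   # scanner mm -> world m
def toS(p): d=np.asarray(p)[...,:2]-O; return np.stack([d@EX,d@EY],-1)*1e3
def tray(name):
    ctrl_c=ctrl.camera_params("wrist"); im=ctrl.get_image("wrist")[:,:,::-1]; cv2.imwrite(name,im); return im,ctrl_c
E
python3 - <<'E'
from h import *
for a in (TH+np.pi/2,TH-np.pi/2):
  for p in (S(100,-128,.12),S(100,-128,.042),S(55,-128,.042)): print(a,ctrl.ik(p,quat(a)))
for p in (S(0,-245,.12),S(0,-240,.042),S(0,-69,.042)): print(ctrl.ik(p,quat(TH)))
a=TH-np.pi/2 if ctrl.ik(S(100,-128,.12),quat(TH-np.pi/2)) is not None else TH+np.pi/2
ctrl.move_pose(S(100,-128,.14),quat(a))
ctrl.gripper_to(.08)
f0=np.array(ctrl.read_wrist_force())
print("down",ctrl.line_to(S(100,-128,.042),v=.08,force_limit=8),ctrl.read_eef_pos())
print("push",ctrl.line_to(S(56,-128,.042),v=.05,force_limit=15),toS(ctrl.read_eef_pos()),ctrl.read_wrist_force()-f0)
tray("pics/w2.png"); np.save("w2.npy",ctrl.camera_params("wrist"),allow_pickle=True); print(ctrl.read_t())
E
```

```text
1.6339772457170914 [-2.22409564e-01  6.93815226e-01  1.10916021e+00 -4.44089210e-16
  1.33861722e+00 -1.85638681e+00]
1.6339772457170914 [-2.22409564e-01  7.76343342e-01  1.18655996e+00 -4.44089210e-16
  1.17868935e+00 -1.85638681e+00]
1.6339772457170914 [-2.42961662e-01  7.12669447e-01  1.33454241e+00 -4.44089210e-16
  1.09438079e+00 -1.87693891e+00]
-1.5076154078727018 [-2.22409564e-01  6.93815226e-01  1.10916021e+00 -4.44089210e-16
  1.33861722e+00  1.28520584e+00]
-1.5076154078727018 [-2.22409564e-01  7.76343342e-01  1.18655996e+00 -4.44089210e-16
  1.17868935e+00  1.28520584e+00]
-1.5076154078727018 [-2.42961662e-01  7.12669447e-01  1.33454241e+00 -4.44089210e-16
  1.09438079e+00  1.26465375e+00]
[-4.58304639e-01  5.77871531e-01  1.34589063e+00 -4.44089210e-16
  1.21783049e+00 -5.21485558e-01]
[-4.50892564e-01  6.72674131e-01  1.42777502e+00 -4.44089210e-16
  1.04114350e+00 -5.14073483e-01]
[-1.70900430e-01  6.34771979e-01  1.51644724e+00 -4.44089210e-16
  9.90373437e-01 -2.34081349e-01]
down False [ 0.67105511 -0.0312789   0.04257393]
push False [  56.11778259 -128.03071489] [ 1.12682123 -1.09851153  0.13451814]
6.35
```

View pics/w2.png

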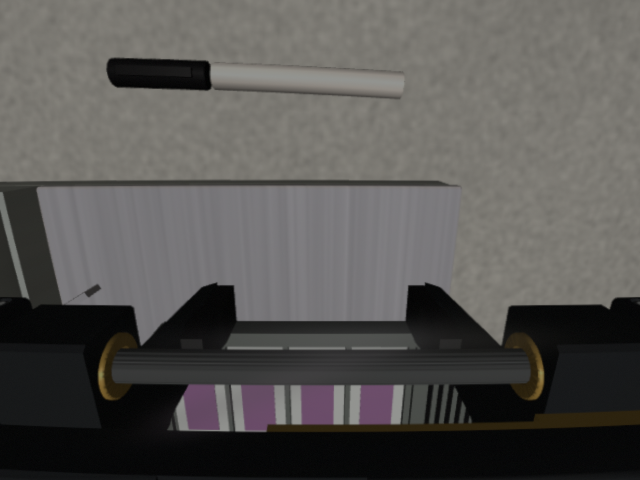

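```bash
cat >> h.py <<'E'
def measure(im,c,u0=290,u1=405,v0=190,v1=340):
    g=cv2.cvtColor(im,cv2.COLOR_BGR2GRAY); m=np.zeros_like(g); m[v0:v1,u0:u1]=(g[v0:v1,u0:u1]<100)*255
    m=cv2.morphologyEx(m,cv2.MORPH_CLOSE,np.ones((3,3)))
    t=max(cv2.findContours(m,0,1)[0],key=cv2.contourArea)
    return cv2.minAreaRect(toS(cast(c,t.reshape(-1,2),.042)).astype(np.float32)),cv2.boundingRect(t)
E
python3 - <<'E'
from h import *
ctrl.line_to(S(75,-128,.042),v=.1); ctrl.line_to(S(75,-128,.12),v=.15)
ctrl.move_pose(S(0,-40,.33),quat(TH))
im,c=tray("pics/w3.png"); print(measure(im,c,265,400),ctrl.read_t())
print(measure(cv2.imread("pics/w1.png"),np.load("w1.npy",allow_pickle=True).item()))
E
```

```text
(((-1.4249153137207031, -126.22647094726562), (92.47901153564453, 161.86907958984375), 0.06446629762649536), (284, 205, 73, 117)) 8.7167
(((18.03059959411621, -130.22113037109375), (92.65573120117188, 163.36741638183594), 5.899587154388428), (307, 203, 85, 124))
```

View pics/w3.png

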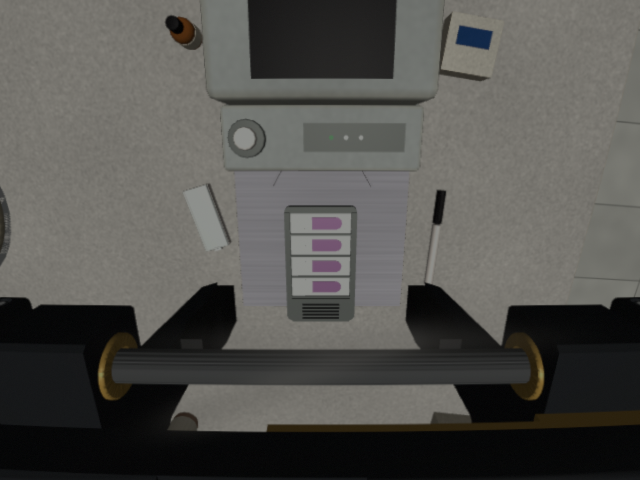

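```bash
python3 - <<'E'
from h import *
ctrl.gripper_to(.045)
ctrl.move_pose(S(0,-245,.12),quat(TH))
print(ctrl.line_to(S(0,-240,.042),v=.08,force_limit=8))
f0=np.array(ctrl.read_wrist_force())
for y,v in ((-160,.06),(-90,.05),(-60,.025)):
    h=ctrl.line_to(S(0,y,.042),v=v,force_limit=12); print(h,toS(ctrl.read_eef_pos()),ctrl.read_wrist_force()-f0,ctrl.read_t())
    if h: break
tray("pics/w4.png")
E
```

```text
False
False [-5.34467365e-02 -1.60146043e+02] [-0.29478382 -0.38035879 -0.10176633] 13.1167
False [ 3.24819753e-02 -9.01527462e+01] [ 0.34881231 -0.58693861 -0.30248387] 14.6667
True [-2.25572139e-02 -7.05046707e+01] [ 0.36463455 -3.69464815  3.01426247] 15.475
```

View pics/w4.png

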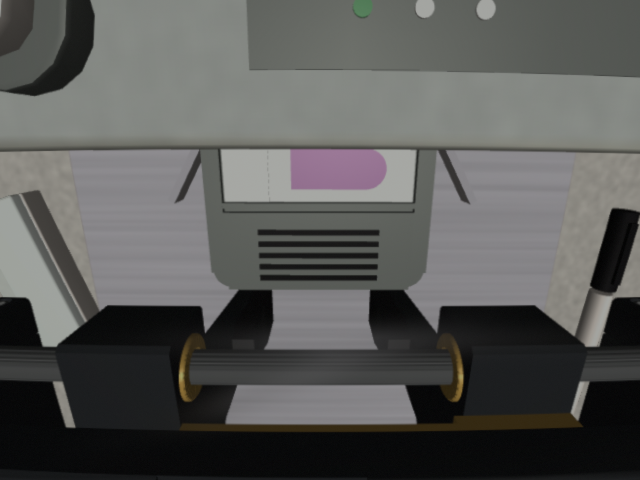

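```bash
python3 - <<'E'
from h import *
for i in range(2):
    print(ctrl.line_to(S(0,-62,.042),v=.012,force_limit=16),toS(ctrl.read_eef_pos()),ctrl.read_wrist_force())
ctrl.hold(.3); print(toS(ctrl.read_eef_pos()),ctrl.read_wrist_force())
ctrl.line_to(S(0,-90,.042),v=.05); ctrl.line_to(S(0,-100,.15),v=.15)
ctrl.move_pose(S(0,-40,.33),quat(TH))
im,c=tray("pics/w5.png")
g=cv2.cvtColor(im,cv2.COLOR_BGR2GRAY).astype(int)
for u in range(300,342,6):
    col=g[195:260,u]; v=195+np.argmax(np.diff(col)); print(u,v,toS(cast(c,[[u,v+.5]],.042)),end=';')
m=np.zeros(g.shape,np.uint8); m[115:165,222:268]=(im.min(2)[115:165,222:268]>140)*255
roi=im[115:165,222:268].min(2); print(np.percentile(roi,[10,50,90,99]))
k=max(cv2.findContours((roi>np.percentile(roi,99)-25).astype(np.uint8),0,1)[0],key=cv2.contourArea);(x,y),r=cv2.minEnclosingCircle(k)
print(x+222,y+115,r,toS(cast(c,[[x+222,y+115]],.086)),ctrl.read_t())
cv2.imwrite("pics/w5c.png",cv2.resize(im[90:270,200:440],None,fx=3,fy=3))
E
```

```text
True [ 2.06669810e-02 -7.04813571e+01] [-0.86585965 -2.7129914   2.88068245]
True [ 4.59586196e-02 -7.04965840e+01] [ 0.07968457 -3.52411991  1.95042021]
[ 4.72133341e-02 -7.05236562e+01] [ 0.16035535 -1.89679328  1.4197569 ]
300 216 [[-27.28095294 -59.77558316]];306 213 [[-19.7148963  -55.93332689]];312 213 [[-12.21178951 -55.92227437]];318 197 [[ -4.68520527 -35.78938874]];324 213 [[  2.78931098 -55.89752404]];330 201 [[ 10.16202221 -40.74727634]];336 197 [[ 17.52299214 -35.75168109]];[ 85. 122. 151. 152.]
244.39473724365234 137.73684120178223 10.827153205871582 [[-82.08882905  35.11552048]] 18.825
```

View pics/w5c.png

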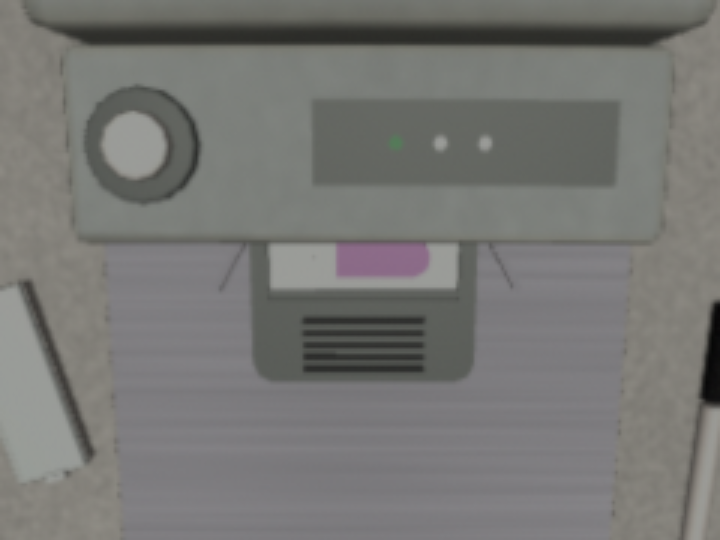

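```bash
python3 - <<'E'
from h import *
ctrl.gripper_to(0)
ctrl.move_pose(S(-80.5,35,.15),quat(TH))
ctrl.line_to(S(-80.5,35,.120),v=.1); ctrl.hold(.2)
f0=np.array(ctrl.read_wrist_force())
z=.120
while z>.080:
    z-=.001; h=ctrl.line_to(S(-80.5,35,z),v=.02,force_limit=12)
    f=ctrl.read_wrist_force()-f0; print(round(z,3),round(ctrl.read_eef_pos()[2],4),f.round(1),h)
    if h or f[2]>12: break
ctrl.hold(.3); print(ctrl.read_eef_pos()[2],ctrl.read_wrist_force()-f0,ctrl.read_t())
E
```

```text
0.119 0.1191 [-0.4 -0.  -1.7] False
0.118 0.1179 [ 0.2  1.  -0.6] False
0.117 0.1169 [ 0.4 -0.4 -2.3] False
0.116 0.1159 [ 0.3 -0.6 -0.9] False
0.115 0.1149 [-0.3  0.3 -0.8] False
0.114 0.1139 [-0.5  0.1 -2.8] False
0.113 0.1129 [ 0.3  1.1 -1.6] False
0.112 0.112 [-0.2 -0.9 -0.5] False
0.111 0.1109 [-0.4  0.4 -1. ] False
0.11 0.1099 [ 0.4  0.8 -0.5] False
0.109 0.109 [ 0.4 -1.  -0.4] False
0.108 0.1079 [ 0.5 -0.3 -0.8] False
0.107 0.1071 [ 0.3 -0.2 -0.4] False
0.106 0.106 [-1.1 -0.4  0.5] False
0.105 0.105 [0.2 0.2 1.3] False
0.104 0.104 [-0.  -0.6  2.3] False
0.103 0.103 [-0.1  1.   1.8] False
0.102 0.1024 [-0.2 -0.   6. ] False
0.101 0.1022 [-2.8 -0.5 16.3] False
0.10218133231822167 [-3.65395236 -0.01864471 15.3982007 ] 26.1417
```

```bash
python3 - <<'E'
from h import *
for z in np.arange(.1022,.1101,.0005):
    ctrl.line_to(S(-80.5,35,z),v=.02)
    F=[]
    for _ in range(8): F.append(ctrl.read_wrist_force()[2]); ctrl.hold(.02)
    print(round(ctrl.read_eef_pos()[2],4),round(np.mean(F),2))
print(ctrl.read_t())
ctrl.line_to(S(-80.5,35,.16),v=.15)
ctrl.move_pose(S(-60,-20,.20),quat(TH)); im,c=tray("pics/w6.png"); print(ctrl.read_t())
E
```

```text
0.1024 6.74
0.1027 3.95
0.1032 3.33
0.1037 3.13
0.1042 2.75
0.1047 2.71
0.1052 2.46
0.1056 1.83
0.1062 1.56
0.1067 1.51
0.1072 1.21
0.1076 -0.05
0.1082 -0.05
0.1087 0.12
0.1092 0.03
0.1097 0.0
32.275
33.1917
```

View pics/w6.png

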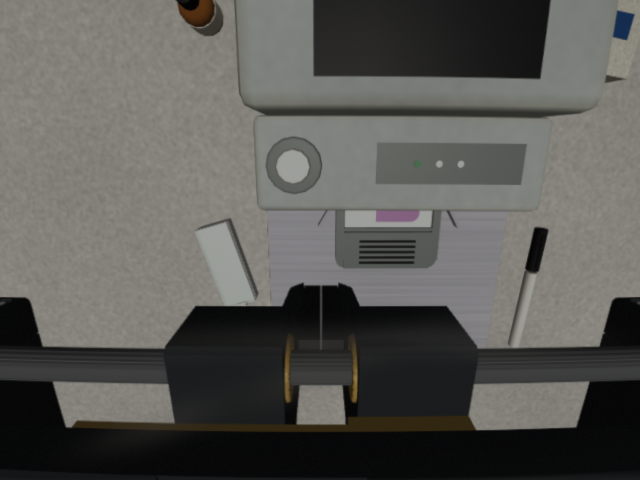

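```bash
python3 -c "
from plant import ctrl
ctrl.hold(.3); print(ctrl.close_job())"
```

```text
the job is handed in; nothing more can be done
None
```

The tray is straight and fully home against the stop; the start key was then pressed its full 5 mm and came back up, and the job was handed in at about 33 s with nothing else on the bench touched.

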